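# Lay the biscuit carton down in its taped bay

### The job

The tall carton of dog biscuits stands short of its place, the yellow taped bay with the bone sign on the ledge. Push it low down so that it slides, standing, up to the bay until the foot of its back is on or just over the nearest tape line, then push it near the top so that it falls over into the bay and lies flat inside the tape with its printed front up. Only push with the fingers: do not pinch, lift or crush the carton, and leave the jar and the other things as they are.

Things in the scene. Friction and masses are not known exactly. Their poses are not given: they have to be found in the camera images.
- bay: The bay: a rectangle of flat yellow tape on the ledge (no height), a yellow bone sign in its middle. Inside the tape 240 mm long (x), 170 mm wide (y); tape 24 mm wide. Origin at its centre, on the ledge; z up; x points away from the carton, which starts off the -x end, so the nearest tape line spans x = -144 to -120 mm. Fixed.
- carton: Rigid biscuit carton, 0.25 to 0.5 kg, standing: 50 thick (x), 120 wide (y), 190 mm tall (z). Origin: centre of its underside. Printed front (teal, cream bone) is the -x face; plain brown back is +x, 40 to 90 mm short of the tape, up to 15 mm off the bay's centre line and 0.15 rad from its x. Slides (friction 0.35 to 0.55) if pushed low, tips if pushed near the top, falls past 15 deg.
- carton_foot_left (a point): Corner of the carton: foot of its back, +y side: at (25, 60, 0) mm in the carton's frame
- carton_foot_right (a point): Corner of the carton: foot of its back, -y side: at (25, -60, 0) mm in the carton's frame
- carton_head_left (a point): Corner of the carton: top of its back, +y side: at (25, 60, 190) mm in the carton's frame
- carton_head_right (a point): Corner of the carton: top of its back, -y side: at (25, -60, 190) mm in the carton's frame
- jar: Closed white ceramic cookie jar with a blue band and knob, 132 mm across, 182 mm tall, 1.1 kg, standing past the far end of the bay. Origin at the centre of its underside. To be left alone.
- bagbox: Small green carton of waste bags, 45 x 70 mm and 100 mm tall, standing beside the bay or the carton's path on the side away from the robot. Origin at the centre of its underside. To be left alone.
- shampoo: Blue plastic shampoo bottle with a white cap, 54 mm across, 165 mm tall, standing on that same side. Origin at the centre of its underside. To be left alone.
- balm: Flat aluminium tin with an orange spot, 71 mm across, 26 mm high, beside the bay on that same side. Origin at the centre of its underside. To be left alone.
- chew: Dark red rubber chew bone lying flat, 125 mm long (y), 67 mm wide, 26 mm high. Origin at the centre of its underside. To be left alone.
- brush: Wooden grooming brush lying bristles down behind the jar, 195 mm long (x), 55 mm wide, 34 mm high. Origin near its middle, on the ledge. To be left alone.

How it is judged:
By the outcome, as a careful person would: the job done as asked, in the order asked, and still so for the second after the job is handed in, with the robot touching nothing.
It also fails if it takes over 42 s, if anything falls off the work surface, if the arm or the gripper's body presses on something with over 40 N, if the wrist force passes 120 N, or if a joint passes its speed limit or range.

### The arm

A 6-joint arm with a two-finger parallel gripper is mounted at the origin on the work surface. World frame = base frame: x ahead of the robot, y to its left, z up, the work surface at z = 0. Lengths are in mm, angles in rad, forces in N, time in s.
With the tool pointing down it reaches from about 400 to 925 mm from the base axis. Payload 12.5 kg.
Tool frame: the origin (TCP) lies on the front face of the gripper's body, between the roots of the fingers; the fingertips stand 78 mm ahead of it and the grasp point (between the pads) lies 59 mm ahead of it (env.nose_length is the distance from the TCP to the fingertips, in mm); z points along the fingers, y is the line along which they close (so a half turn about z gives the same grasp; the last joint's range is limited). The gripper opens to 95 mm and grips with 3 to 60 N. Pads are 20 mm wide; open, the fingers measure 119 mm over their backs; the gripper's body (75 mm by 180 mm) begins 59 mm behind the grasp point.
Start: joints at [-1.403, 0.491, 1.559, -0, 1.092, -0.106], TCP at [169.016, -601.724, 292.261] pointing down, gripper open.
Joint ranges: [-3.1, 3.1], [-0.84, 2.19], [0.05, 2.79], [-1.13, 4.28], [0.06, 2.93], [-2.69, 2.69]. Speed limits (rad/s): [2.22, 2.22, 2.79, 3.14, 3.14, 3.14].

### API

Orientations are given as [roll, pitch, yaw] about the fixed x, y, z axes, in that order (R = Rz(yaw) Ry(pitch) Rx(roll)).
In Python, from cell import env gives the robot as it stands.
- The arm moves only by the tool jog_arm, never from a script. Its argument "motion" is a list of rows, each a list of 7 numbers: the turn, a rotation vector about the tool's x, y, z in degrees, then the shift along the tool's x, y, z in mm, then the finger opening in mm, from 0 to 95.1. In form: [[wx, wy, wz, x, y, z, hand], ...]. A call has 1 to 10 rows; each row shifts and turns the commanded pose from where the row before left it, along the tool's axes as they then stand; what a row does not reach is not made up. A row lasts 1/8 s, in which the tool goes at most 62.5 mm and 10.7 degrees, less where a joint would pass 70% of its speed; a pose out of reach is approached as far as the arm can. A call is refused whole if a number of a shift passes 62.5 or a number of a turn 10.7, either way. A call with a gripper value outside its range is refused whole. The fingers move at their own pace and stop on an object; the grip force is fixed at half the most. Time passes only in rows, so rows that do not move let the fingers close. It gives the time, the measured TCP pose, the force, the opening and the grip force at its end, in the units of the state.
- env.state(): the state, without advancing time (a new reading comes with each control period).
- env.read_camera(name): name is "side" or "top"; returns a dict with "color" (420x560x3 uint8, red, green, blue), "z_map" (420x560 float32, mm along the optical axis (not along the pixel's ray), 0 where there is no reading), "camera_matrix" (3x3 intrinsics, pixels), "world_to_cam" (4x4, takes a point from world to camera coordinates). Camera axes: x right, y up, looking along -z (the intrinsics and any distortion apply to the point x, -y, -z); pixel columns grow to the right and rows downward; lengths in mm; the calibration is good to about 2 mm. A picture is of the moment at which its call begins.
- env.job_done(): hands the job in; it is judged then, once.
Trained networks look in the newest picture that a camera, given by its name, has taken for a name from the list of things; names that differ only in an ending like _2 or _b are one class to them, and where a whole thing is asked for, a point or a joint stands for the part that bears it (a point fixed in the world has none). Each returns a list of dicts, best first, with "score" (0 to 1); they miss things now and then, are a little off and sometimes report something else, mostly with a low value. They report only what shows in the picture. A call takes as long as a camera call.
- env.recognise(camera, thing): "location" ([column, row] in pixels, amid what is visible of it).
The state is a dict: "t": time; "joints": joint angles; "qvel": joint speeds; "tau": joint torques, N m; "eef_pos": TCP position; "tcp_rot": TCP orientation; "ft_force": force on the tool from outside, world axes, zero at the start; "moment": the same for the moment, N m; "opening": opening from 0.0 (shut) to 1.0 (fully open); "grip_force": force on a finger pad.
Only numpy, scipy, OpenCV 4.12 (cv2) and the standard library are available. Lean on these libraries where they do the work, as an engineer would, in place of code of your own. Each camera call takes 0.05 s, during which the arm holds its last target. There are 200 camera calls.

## Working session

There is one attempt and no reset: what is moved stays moved. The work goes in short steps, Python scripts to look and compute and a tool call to move; the robot and the scene stay as the last step left them, time stands still between calls to the robot, and variables do not carry over. Pictures are saved under pics/ and viewed, at most 10 in all, crops included, and the job is handed in when it is done.

Besides the shell and the picture viewer there is one more tool, called as name(argument=value, ...), one argument or row to a line, values as JSON. jog_arm: Moves the arm, as the interface text tells. Its arguments: {"type":"object","properties":{"motion":{"type":"array"}},"required":["motion"]}

```bash
mkdir -p pics; cat > h.py <<'E'
import numpy as np, cv2
from cell import env
def cam(n,save=None):
    c=env.read_camera(n)
    if save: cv2.imwrite('pics/'+save,c['color'][:,:,::-1])
    return c
def cloud(c):
    K=c['camera_matrix'];z=c['z_map'];v,u=np.mgrid[:z.shape[0],:z.shape[1]]
    P=np.stack([(u-K[0,2])/K[0,0]*z,-(v-K[1,2])/K[1,1]*z,-z,np.ones_like(z)],-1)
    W=P@np.linalg.inv(c['world_to_cam']).T
    W[z<=0]=np.nan
    return W[...,:3]
E
python3 - <<'E'
from h import *
np.set_printoptions(precision=1,suppress=True)
for n in('top','side'):
    c=cam(n,n+'0.png');W=cloud(c)
    print(n,np.linalg.inv(c['world_to_cam'])[:3,3])
    for t in('bay','carton','carton_foot_left','carton_foot_right','carton_head_left','carton_head_right','jar','bagbox','shampoo','balm','chew','brush'):
        for r in env.recognise(n,t)[:2]:
            u,v=map(int,r['location']);print(t,round(r['score'],2),u,v,W[v,u])
print(env.state())
E
```

```text
top [ 448.6  174.2 1448.8]
bay 0.72 308 217 [547.2 115.5  -2.7]
bay 0.5 408 191 [ 589.  -117.5  190.6]
carton 0.98 409 192 [ 586.4 -119.5  191.9]
carton_foot_right 0.75 409 192 [ 586.4 -119.5  191.9]
carton_head_left 0.9 409 193 [ 584.1 -119.7  190.4]
carton_head_right 0.79 409 189 [ 593.6 -119.9  191.6]
jar 0.96 214 232 [505.6 349.3 181.3]
jar 0.44 408 193 [ 584.8 -118.6  184.7]
bagbox 0.91 340 146 [721.   31.  101.3]
shampoo 0.64 295 150 [710.2 147.7 121.8]
shampoo 0.23 409 189 [ 593.6 -119.9  191.6]
balm 0.89 250 162 [699.7 269.1  27.1]
chew 0.61 197 182 [649.8 414.7  24. ]
chew 0.18 407 191 [ 589.8 -116.6  184. ]
brush 0.83 180 262 [435.1 461.4  35.8]
brush 0.34 296 148 [715.2 145.1 122.2]
side [101.3 829.4 766.5]
bay 0.85 302 242 [532.1  95.2   1.4]
carton 0.9 325 161 [ 594.8 -116.3  126.5]
carton 0.68 209 247 [700.7 272.3  25.7]
carton_foot_left 0.85 326 165 [ 589.9 -115.2  115.3]
carton_foot_left 0.49 303 240 [535.1  85.4  -0.1]
carton_foot_right 0.94 328 162 [ 584.9 -116.2  126.7]
carton_head_left 0.87 329 163 [ 581.8 -116.9  124.1]
carton_head_right 0.56 328 166 [ 584.6 -117.9  112.5]
jar 0.9 244 288 [473.8 405.8 140.4]
bagbox 0.73 258 191 [713.7  47.9  65.9]
shampoo 0.77 228 208 [712.9 177.8  86.4]
shampoo 0.65 328 163 [ 585.  -117.   122.9]
balm 0.72 207 249 [698.5 281.9  27.3]
chew 0.79 181 292 [649.6 421.2  27.1]
brush 0.66 247 356 [422.3 467.7  36. ]
{'t': 1.3, 'joints': array([-1.4,  0.5,  1.6, -0. ,  1.1, -0.1]), 'qvel': array([-0., -0.,  0., -0.,  0., -0.]), 'tau': array([  0. , -61.2, -25.8,   0.1,   0. ,   0. ]), 'eef_pos': array([ 169. , -601.7,  292.3]), 'tcp_rot': array([3.1, 0. , 0.3]), 'ft_force': array([-1.1, -0.6,  0.4]), 'moment': array([-0.,  0.,  0.]), 'grip_force': 0.0, 'opening': 0.9976502727628278}
```

View pics/top0.png

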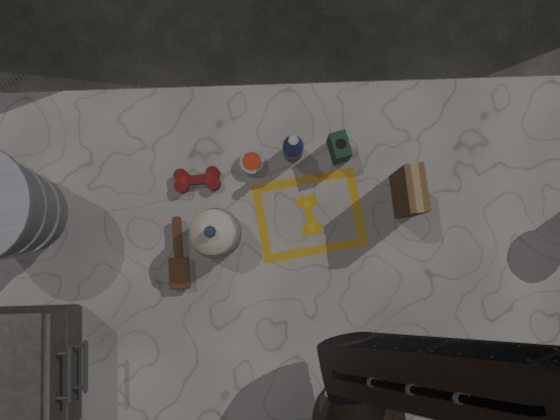

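View pics/side0.png

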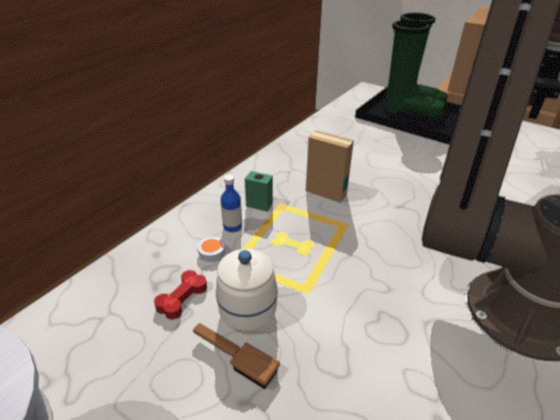

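The top view shows the carton at (410,190), with its back facing the bay at about (310,216). The jar is at (214,232), and the green box at (340,146) and shampoo at (294,150) are on the far side. The side view agrees. Next I'll fit the poses.

```bash
cat >> h.py <<'E'
def bay(c,W):
    h=cv2.cvtColor(c['color'],cv2.COLOR_RGB2HSV)
    m=(h[...,0]>18)&(h[...,0]<32)&(h[...,1]>140)&(h[...,2]>80)&(abs(W[...,2])<12)&(abs(W[...,1]-110)<230)
    p=W[m][:,:2]
    return cv2.minAreaRect(p.astype(np.float32)),len(p)
def rect(W,zlo,zhi,x0,x1,y0,y1):
    m=(W[...,2]>zlo)&(W[...,2]<zhi)&(W[...,0]>x0)&(W[...,0]<x1)&(W[...,1]>y0)&(W[...,1]<y1)
    p=W[m];return cv2.minAreaRect(p[:,:2].astype(np.float32)),len(p),np.median(p[:,2])
E
python3 - <<'E'
from h import *
for n in('top','side'):
    c=cam(n);W=cloud(c)
    print(n,'bay',bay(c,W))
    print('top face',rect(W,183,200,480,700,-220,-40))
    print('body',rect(W,40,180,480,700,-220,-40))
    print('bagbox',rect(W,60,130,650,790,-30,90),'sham',rect(W,60,200,650,790,100,230))
    print('jar',rect(W,60,150,400,600,260,440))
from scipy.spatial.transform import Rotation as R
s=env.state();print(R.from_euler('xyz',s['tcp_rot']).as_matrix().round(3))
E
```

```text
top bay (((553.7933349609375, 112.82728576660156), (215.62408447265625, 285.543212890625), 8.637889862060547), 3015)
top face (((596.2620849609375, -140.0037384033203), (119.87675476074219, 51.32292556762695), 4.908690929412842), 1059, np.float64(190.11631902059503))
body (((586.3631591796875, -119.61891174316406), (127.87639617919922, 44.115814208984375), 25.999834060668945), 631, np.float64(116.15481235696484))
bagbox (((726.17138671875, 28.61444854736328), (71.0149917602539, 46.13783645629883), 13.92756462097168), 557, np.float64(99.79572535974671)) sham (((723.6483764648438, 152.10281372070312), (53.505348205566406, 49.797794342041016), 78.81145477294922), 393, np.float64(113.3176975500453))
jar (((507.890380859375, 354.6647033691406), (120.93209075927734, 130.2450714111328), 88.24325561523438), 1114, np.float64(141.20316397381862))
side bay (((552.2525634765625, 112.67593383789062), (216.4774627685547, 285.4429626464844), 8.406377792358398), 1420)
top face (((595.82275390625, -138.19696044921875), (122.33914184570312, 56.93069839477539), 5.5132317543029785), 465, np.float64(190.88416702017696))
body (((586.4072265625, -119.5389175415039), (128.4635467529297, 50.381813049316406), 25.980295181274414), 1801, np.float64(112.95180437037163))
bagbox (((726.01513671875, 29.053733825683594), (73.14995574951172, 52.0892448425293), 12.890583038330078), 550, np.float64(93.53385106498246)) sham (((719.6544189453125, 158.3926239013672), (53.50447463989258, 41.82487487792969), 55.04351043701172), 619, np.float64(107.00172153112419))
jar (((502.3377990722656, 368.36102294921875), (121.19368743896484, 121.9052734375), 79.48019409179688), 2520, np.float64(116.33563542760095))
[[ 0.963  0.27   0.   ]
 [ 0.27  -0.963 -0.   ]
 [-0.     0.    -1.   ]]
```

jog_arm(
  motion=[
    [0, 0, 0, 52, -22, 0, 80],
    [0, 0, 0, 52, -22, 0, 80],
    [0, 0, 0, 52, -22, 0, 80],
    [0, 0, 0, 52, -22, 0, 80],
    [0, 0, 0, 52, -22, 0, 80],
    [0, 0, 0, 52, -22, 0, 80],
    [0, 0, 0, 52, -22, 0, 80],
    [0, 0, 0, 52, -22, 0, 80],
    [0, 0, 0, 52, -22, 0, 80],
    [0, 0, 0, 49, -25, 0, 80],
  ],
)

```text
t: 2.65
eef_pos: [607.9, -245.9, 292.2]
tcp_rot: [3.141, -0.0, 0.274]
ft_force: [-0.2, 0.1, -0.2]
opening: 0.846
grip_force: 0.0
```

jog_arm(
  motion=[
    [0, 0, -10.4, 0, 0, 0, 80],
    [0, 0, -10.4, 0, 0, 0, 80],
    [0, 0, -10.4, 0, 0, 0, 80],
    [0, 0, -10.4, 0, 0, 0, 80],
    [0, 0, -10.4, 0, 0, 0, 80],
    [0, 0, -10.4, 0, 0, 0, 80],
    [0, 0, -10.4, 0, 0, 0, 80],
    [0, 0, -10.1, 0, 0, 0, 80],
  ],
)

```text
t: 3.65
eef_pos: [606.4, -247.2, 292.2]
tcp_rot: [-3.142, 0.0, 1.727]
ft_force: [-0.0, -0.8, 0.2]
opening: 0.837
grip_force: 0.0
```

jog_arm(
  motion=[
    [0, 10, 0, 0, 0, 0, 80],
    [0, 10, 0, 0, 0, 0, 80],
    [0, 10, 0, 0, 0, 0, 80],
    [0, 10, 0, 0, 0, 0, 80],
    [0, 0, 0, 0, 0, 0, 80],
  ],
)

```text
t: 4.28
eef_pos: [606.2, -248.5, 290.5]
tcp_rot: [-3.139, -0.699, 1.717]
ft_force: [0.4, 0.2, -0.4]
opening: 0.844
grip_force: 0.0
```

```bash
cat >> h.py <<'E'
from scipy.spatial.transform import Rotation as R
D=np.array([-.148,.989,0]);L=np.array([-.989,-.148,0]);C=np.array([553,112.7,0])
def tool():
    s=env.state();M=R.from_euler('xyz',s['tcp_rot']).as_matrix();tip=s['eef_pos']+78*M[:,2]
    f=lambda p:np.round([(p-C)@D,(p-C)@L,p[2]],1)
    print('t',round(s['t'],2),'tcp',s['eef_pos'].round(1),'bayTCP',f(s['eef_pos']),'bayTip',f(tip),'F',s['ft_force'].round(1),'joints',s['joints'].round(2))
    B=np.array([D,L,[0,0,1]]);print('tool axes in bay',(B@M).round(3).tolist())
def carton():
    c=cam('top');W=cloud(c);B=np.stack([(W-C)@D,(W-C)@L,W[...,2]],-1)
    print(rect(B,183,200,-330,0,-120,120))
E
python3 -c "
from h import *
tool();carton()"
```

```text
t 4.28 tcp [ 606.2 -248.5  290.5] bayTCP [-365.1    0.8  290.5] bayTip [-314.9    0.9  230.8] F [ 0.4  0.2 -0.4] joints [-0.63  0.68  1.32  0.48  1.66 -0.86]
tool axes in bay [[0.766, -0.0, 0.643], [-0.002, -1.0, 0.001], [0.643, -0.002, -0.766]]
(((-256.0531921386719, -5.434001922607422), (120.13582611083984, 50.91889572143555), 86.2343521118164), 1058, np.float64(190.12034306407043))
```

jog_arm(
  motion=[
    [0, 0, 0, -27.6, 0, 33, 80],
    [0, 0, 0, -27.6, 0, 33, 80],
    [0, 0, 0, -27.6, 0, 33, 80],
    [0, 0, 0, -27.6, 0, 33, 80],
    [0, 0, 0, -27.6, 0, 33, 80],
    [0, 0, 0, 9, 0, 7.5, 80],
    [0, 0, 0, 4, 0, 3.4, 80],
    [0, 0, 0, 4, 0, 3.4, 80],
    [0, 0, 0, 4, 0, 3.4, 80],
    [0, 0, 0, 4, 0, 3.4, 80],
  ],
)

```text
t: 5.58
eef_pos: [601.7, -214.6, 77.9]
tcp_rot: [3.14, -0.697, 1.721]
ft_force: [0.9, -2.5, 1.1]
opening: 0.836
grip_force: 1.3
```

```bash
python3 -c "
from h import *
tool();carton()"
```

```text
t 5.58 tcp [ 601.7 -214.6   77.9] bayTCP [-3.31e+02  2.00e-01  7.79e+01] bayTip [-2.809e+02  2.000e-01  1.810e+01] F [ 0.9 -2.5  1.1] joints [-0.59  0.9   1.51  0.52  1.29 -1.03]
tool axes in bay [[0.767, 0.001, 0.642], [0.002, -1.0, -0.0], [0.642, 0.001, -0.767]]
(((-247.07357788085938, -8.389896392822266), (111.3585433959961, 51.089752197265625), 89.9871826171875), 767, np.float64(190.01899369895273))
```

jog_arm(
  motion=[
    [0, 0, 0, 4.6, 0, 3.9, 80],
    [0, 0, 0, 7.7, 0, 6.4, 80],
    [0, 0, 0, 7.7, 0, 6.4, 80],
    [0, 0, 0, 7.7, 0, 6.4, 80],
    [0, 0, 0, 7.7, 0, 6.4, 80],
    [0, 0, 0, 7.7, 0, 6.4, 80],
    [0, 0, 0, 7.7, 0, 6.4, 80],
    [0, 0, 0, 7.7, 0, 6.4, 80],
    [0, 0, 0, 7.7, 0, 6.4, 80],
    [0, 0, 0, 4.6, 0, 3.9, 80],
  ],
)

```text
t: 6.88
eef_pos: [587.6, -122.7, 77.3]
tcp_rot: [-3.141, -0.698, 1.721]
ft_force: [-0.4, -2.0, -0.2]
opening: 0.842
grip_force: 0.7
```

```bash
cat >> h.py <<'E'
def sideback():
    c=cam('side');W=cloud(c);B=np.stack([(W-C)@D,(W-C)@L,W[...,2]],-1)
    for lo,hi in((25,60),(60,120),(120,170)):
        m=(B[...,2]>lo)&(B[...,2]<hi)&(B[...,0]>-330)&(B[...,0]<-60)&(abs(B[...,1])<45)
        p=B[m];p=p[p[:,0]>np.percentile(p[:,0],98)-15];q=np.polyfit(p[:,1],p[:,0],1);print('back',lo,hi,len(p),np.median(p[:,0]).round(1),'slope',q[0].round(3))
E
python3 -c "
from h import *
tool();carton();sideback()"
```

```text
t 6.88 tcp [ 587.6 -122.7   77.3] bayTCP [-238.     0.6   77.3] bayTip [-187.8    0.7   17.6] F [-0.4 -2.  -0.2] joints [-0.49  0.85  1.65  0.6   1.17 -1.03]
tool axes in bay [[0.766, 0.002, 0.643], [0.001, -1.0, 0.001], [0.643, -0.0, -0.766]]
(((-218.1352996826172, -3.3353347778320312), (119.70809173583984, 178.73983764648438), 89.9079818725586), 954, np.float64(189.73756986002388))
back 25 60 302 -128.5 slope -0.004
back 60 120 548 -128.4 slope -0.002
back 120 170 493 -128.3 slope 0.003
```

jog_arm(
  motion=[
    [0, 0, 0, 3, 0, 2.6, 80],
    [0, 0, 0, 3.5, 0, 2.9, 80],
    [0, 0, 0, 2.5, 0, 2.1, 80],
    [0, 0, 0, 1, 0, 0.8, 80],
    [0, 0, 0, 0, 0, 0, 80],
  ],
)

```text
t: 7.6
eef_pos: [585.8, -110.4, 77.3]
tcp_rot: [-3.141, -0.698, 1.721]
ft_force: [0.7, -0.5, 0.4]
opening: 0.841
grip_force: 0.3
```

```bash
python3 -c "
from h import *
tool();sideback();cam('side','s1.png')"
```

```text
t 7.6 tcp [ 585.8 -110.4   77.3] bayTCP [-225.5    0.6   77.3] bayTip [-175.4    0.7   17.6] F [ 0.7 -0.5  0.4] joints [-0.47  0.85  1.67  0.61  1.16 -1.03]
tool axes in bay [[0.766, 0.001, 0.643], [0.001, -1.0, 0.001], [0.643, -0.0, -0.766]]
back 25 60 307 -116.9 slope -0.003
back 60 120 546 -116.8 slope 0.001
back 120 170 508 -116.5 slope -0.003
```

View pics/s1.png

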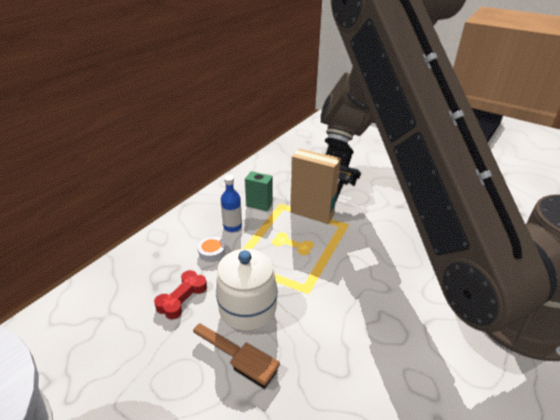

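jog_arm(
  motion=[
    [0, 0, 0, -15.3, 0, -12.9, 80],
    [0, 0, 0, -15.3, 0, -12.9, 80],
    [0, 0, 0, 24.4, 0, -29.1, 80],
    [0, 0, 0, 24.4, 0, -29.1, 80],
    [0, 0, 0, 24.4, 0, -29.1, 80],
    [0, 0, 0, 24.4, 0, -29.1, 80],
    [0, 0, 0, 0, 0, 0, 80],
    [0, 0, 0, 11, 0, 9.2, 80],
    [0, 0, 0, 8, 0, 6.7, 80],
    [0, 0, 0, 0, 0, 0, 80],
  ],
)

```text
t: 8.95
eef_pos: [587.8, -124.6, 228.7]
tcp_rot: [-3.14, -0.699, 1.721]
ft_force: [-0.3, -0.8, -0.1]
opening: 0.841
grip_force: 0.0
```

```bash
python3 -c "
from h import *
tool();sideback()"
```

```text
t 8.95 tcp [ 587.8 -124.6  228.7] bayTCP [-239.9    0.7  228.7] bayTip [-189.7    0.9  169. ] F [-0.3 -0.8 -0.1] joints [-0.49  0.65  1.58  0.55  1.4  -0.87]
tool axes in bay [[0.765, 0.003, 0.643], [0.001, -1.0, 0.003], [0.643, -0.001, -0.765]]
back 25 60 298 -116.8 slope 0.002
back 60 120 550 -116.6 slope 0.0
back 120 170 505 -116.6 slope 0.004
```

jog_arm(
  motion=[
    [0, 0, 0, 5, 0, 4.2, 80],
    [0, 0, 0, 5, 0, 4.2, 80],
    [0, 0, 0, 5, 0, 4.2, 80],
    [0, 0, 0, 5, 0, 4.2, 80],
    [0, 0, 0, 5, 0, 4.2, 80],
    [0, 0, 0, 5, 0, 4.2, 80],
    [0, 0, 0, 5, 0, 4.2, 80],
    [0, 0, 0, 5, 0, 4.2, 80],
    [0, 0, 0, 5, 0, 4.2, 80],
    [0, 0, 0, 5, 0, 4.2, 80],
  ],
)

```text
t: 10.25
eef_pos: [578.3, -60.6, 229.3]
tcp_rot: [-3.142, -0.698, 1.721]
ft_force: [0.9, 0.0, 0.1]
opening: 0.842
grip_force: 0.0
```

```bash
python3 -c "
from h import *
tool();sideback()"
```

```text
t 10.25 tcp [578.3 -60.6 229.3] bayTCP [-175.2    0.6  229.3] bayTip [-125.1    0.7  169.5] F [0.9 0.  0.1] joints [-0.4   0.61  1.67  0.6   1.33 -0.84]
tool axes in bay [[0.766, 0.001, 0.643], [0.001, -1.0, 0.001], [0.643, -0.0, -0.766]]
back 25 60 224 -104.0 slope 0.002
back 60 120 347 -87.4 slope -0.011
back 120 170 370 -71.4 slope 0.008
```

jog_arm(
  motion=[
    [0, 0, 0, 5, 0, 4.2, 80],
    [0, 0, 0, 5, 0, 4.2, 80],
    [0, 0, 0, 0, 0, 0, 80],
    [0, 0, 0, 0, 0, 0, 80],
    [0, 0, 0, 0, 0, 0, 80],
    [0, 0, 0, 0, 0, 0, 80],
    [0, 0, 0, 0, 0, 0, 80],
    [0, 0, 0, 0, 0, 0, 80],
  ],
)

```text
t: 11.3
eef_pos: [576.4, -48.2, 229.3]
tcp_rot: [-3.142, -0.698, 1.721]
ft_force: [-0.3, -0.1, -0.6]
opening: 0.844
grip_force: 0.0
```

jog_arm(
  motion=[
    [0, 0, 0, -20, 0, -25, 80],
    [0, 0, 0, -31, 0, -28, 80],
    [0, 0, 0, -31, 0, -28, 80],
    [0, 0, 0, -31, 0, -28, 80],
    [0, 0, 0, 0, 0, 0, 80],
  ],
)

```text
t: 11.92
eef_pos: [599.9, -205.5, 239.7]
tcp_rot: [3.141, -0.698, 1.718]
ft_force: [-1.3, -0.0, 0.3]
opening: 0.844
grip_force: 0.0
```

```bash
python3 -c "
from h import *
tool()
c=cam('top','t2.png');cam('side','s2.png')
for n in('top','side'):
    W=cloud(cam(n));B=np.stack([(W-C)@D,(W-C)@L,W[...,2]],-1);print(rect(B,43,58,-150,130,-100,100))
"
```

```text
t 11.93 tcp [ 599.9 -205.5  239.7] bayTCP [-321.7    0.7  239.7] bayTip [-271.6    0.7  180. ] F [-1.3 -0.   0.3] joints [-0.58  0.69  1.45  0.5   1.51 -0.89]
tool axes in bay [[0.766, -0.001, 0.642], [-0.001, -1.0, -0.001], [0.642, 0.0, -0.766]]
(((-19.72063446044922, -3.3650131225585938), (120.49884033203125, 190.51438903808594), 89.96322631835938), 3188, np.float64(50.44276790152048))
(((-17.85582733154297, -2.5132293701171875), (194.84999084472656, 121.3528060913086), 0.5613817572593689), 2246, np.float64(51.31527429915383))
```

View pics/t2.png

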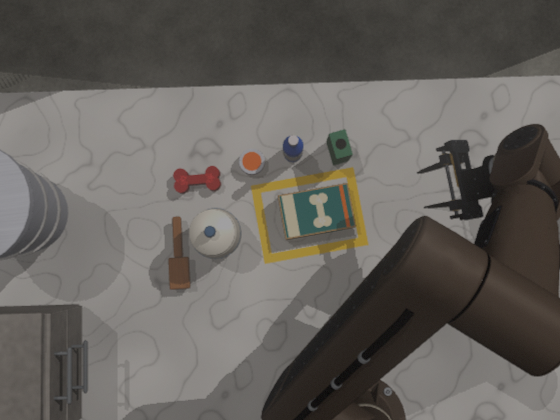

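View pics/s2.png

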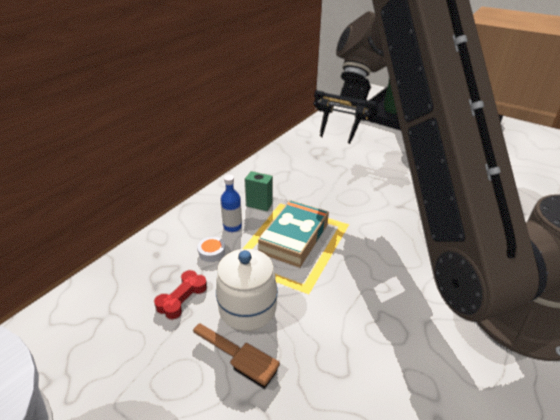

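Both views show the carton lying flat inside the tape with its front up, at about (320,210) in the top view. It spans -115 to +75 mm along the bay, and the other things stand where they were.

```bash
python3 -c "
from h import *
print(env.job_done())"
```

```text
the job is handed in; nothing more can be done
None
```

The carton was slid upright to just over the near tape line, then tipped so it lies flat inside the bay with its printed front up and its foot about 5 mm inside the tape; nothing else was moved, and I handed the job in at about 12 s.

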